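# Square up a row of material samples on the display board

## Task

Nudge the three square material samples into one straight, even row on the display board: all flat along the long metal fence, one end of the row against the short end stop, and no gaps in between. Slide the blue jaw up to the row and leave it standing so that its sprung rubber pad holds the row with a light pressure of about 6 to 7 newtons, without ever squeezing the row hard. Leave the other things on the table where they are.

Things in the scene. Friction and masses are not known exactly. Their poses are not given: they have to be found in the camera images.
- board: fixed plywood board, 270 (x) x 500 (y) x 12 mm, lying on the table. Origin on the table surface, 15 mm to the -x side of the plate's middle. x points across it to the fence, y along the fence to the end stop. An aluminium fence (500 mm long, 16 wide, 14 mm above the plate) runs along the far edge, its face at x = +130 mm
- corner (a point): inner corner of the fence's face and the end stop's face, on the plate's top; axes as the board's. The aluminium end stop runs 60 mm from here along -x, is 20 mm wide and 14 mm high; its face looks to -y. The finished row fills x from -80 to 0 mm and y from -240 to 0 mm here, whichever tile is where
- tile_a: loose square sample tile of dark wood, 80 x 80 x 16 mm, 100 g give or take 30 %, lying flat on the board, turned by up to 0.25 rad from the board's axes. Too broad to grip comfortably: push it. Origin: centre of the underside; z up, x and y along its edges
- tile_b: loose square sample tile of cork, 80 x 80 x 16 mm, 80 g give or take 30 %, lying flat on the board, turned by up to 0.25 rad from the board's axes. Too broad to grip comfortably: push it. Origin: centre of the underside; z up, x and y along its edges
- tile_c: loose square sample tile of terracotta, 80 x 80 x 16 mm, 160 g give or take 30 %, lying flat on the board, turned by up to 0.25 rad from the board's axes. Too broad to grip comfortably: push it. Origin: centre of the underside; z up, x and y along its edges
- jaw: blue carriage, 60 (x) x 45 (y) x 45 mm, that slides 150 mm along the board's y, in line with the middle of the row (40 mm from the fence's face); starts near the end away from the stop. Origin: under its centre, on the plate's top; axes as the board's. Stays where left: its slide has a steady dry friction of about 11 N, which a push must overcome before any of it reaches the row
- pad_front (a point): a point of the carriage, 44.5 mm in +y of its origin, 10 mm up. The black rubber pad (56 mm wide, 14 high) has its free face here or up to 8 mm behind (-y), as its set screw was left: it differs each time and is not measured. Behind it is a stiff spring that gives at most 6 mm, then solid. So feel it: push slowly, stop when the push is 6 to 7 N above that of sliding the jaw alone
- jaw_back (a point): centre of the flat back (-y) face of the jaw's carriage, 30 mm above the plate: a good place to push it with closed fingers; axes as the board's
- tin: bystander: paint tin with green label, 84 mm across, 100 mm high; origin at its underside
- valve: bystander: brass valve with a green handwheel, about 75 mm long and 68 mm high; origin at its underside
- collar: bystander: grey plastic pipe collar, 72 mm across, 32 mm high; origin at its underside

How it is judged:
By the outcome, as a careful person would: the job done as asked, in the order asked, and still so for the second after the job is handed in, with the robot touching nothing.
It also fails if it takes over 70 s, if anything falls off the work surface, if the arm or the gripper's body presses on something with over 40 N, if the wrist force passes 120 N, or if a joint passes its speed limit or range.

## Robot

A 6-joint arm with a two-finger parallel gripper is mounted at the origin on the work surface. World frame = base frame: x ahead of the robot, y to its left, z up, the work surface at z = 0. Lengths are in m, angles in rad, forces in N, time in s.
With the tool pointing down it reaches from about 0.4 to 0.825 m from the base axis. Payload 7 kg.
Tool frame: the origin (TCP) lies on the centre line of the jaws, within the pads' length; the fingertips stand 22 mm ahead of it and the grasp point (between the pads) lies 3 mm ahead of it (bot.tips_ahead is the distance from the TCP to the fingertips, in m); z points along the fingers, y is the line along which they close (so a half turn about z gives the same grasp; the last joint's range is limited). The gripper opens to 88 mm and grips with 3 to 60 N. Pads are 19 mm wide; open, the fingers measure 130 mm over their backs; the gripper's body (78 mm by 193 mm) begins 47 mm behind the grasp point.
Start: joints at [-0.956, 0.359, 0.012, 0, -1.224, -0.288], TCP at [0.217, -0.639, 0.249] pointing down, gripper open.
Joint ranges: [-3.07, 3.07], [-1.43, 2.12], [-1.02, 1.25], [-3.03, 1.67], [-3.05, -0], [-3.03, 3.03]. Speed limits (rad/s): [2.39, 2.39, 3.01, 3.14, 3.14, 3.14].

## Interface

Orientations are given as a rotation vector (axis times angle).
In Python, from rig import bot, optics gives the robot as it stands.
- The arm moves only by the tool drive_tool, never from a script. Its argument "rows" is a list of rows, each a list of 7 numbers: the opening, from 0 (shut) to 1 (fully open), then the shift along the tool's x, y, z scaled (see below), then the turn, a rotation vector about the tool's x, y, z scaled (see below). A call has 1 to 8 rows; each row shifts and turns the commanded pose from where the row before left it, along the tool's axes as they then stand; what a row does not reach is not made up. The controller multiplies each number of a shift by 0.04 m and each number of a turn by 60 degrees. A row lasts 1/10 s, in which the tool goes at most 50 mm and 8.59 degrees, less where a joint would pass 70% of its speed; a pose out of reach is approached as far as the arm can. A call with a number of a shift or a turn outside -1 to 1 is refused whole. A call with a gripper value outside its range is refused whole. The fingers move at their own pace and stop on an object; "squeeze" is the grip in N (left out, the last holds). Time passes only in rows, so rows that do not move let the fingers close. It gives the time, the measured TCP pose, the force, the opening and the grip force at its end, in the units of the state.
- bot.observe(): the state, without advancing time (a new reading comes with each control period).
- optics.get_image(name): name is "scene" or "top" or "wrist"; returns the picture (480x640x3 uint8, red, green, blue); there is no depth.
- optics.camera_params(name): a dict with "fx", "fy", "cx", "cy" (pixels), "dist" ([k1, k2, p1, p2, k3] as OpenCV has them; the pictures are not rectified), "extrinsics" (4x4, takes a point from camera to world coordinates); the wrist camera has in their place "mount" (4x4, takes a point from camera to tool coordinates, whose origin is the TCP and whose axes are the flange's). Camera axes: x right, y down, z forward; pixel columns grow to the right and rows downward; lengths in m; the calibration is good to about 2 mm. A picture is of the moment at which its call begins: read the wrist's pose just before it. camera_params takes no time and is no camera call.
- bot.sign_off(): hands the job in; it is judged then, once.
The state is a dict: "clock": time; "qpos": joint angles; "joint_vel": joint speeds; "joint_efforts": joint torques, N m; "tool_pos": TCP position; "orientation": TCP orientation; "ft_force": force on the tool from outside, world axes, zero at the start; "ft_torque": the same for the moment, N m; "width": finger opening in m; "finger_force": force on a finger pad.
Only numpy, scipy, OpenCV 4.12 (cv2) and the standard library are available. Lean on these libraries where they do the work, as an engineer would, in place of code of your own. Each camera call takes 0.05 s, during which the arm holds its last target. There are 200 camera calls.

## Working session

There is one attempt and no reset: what is moved stays moved. The work goes in short steps, Python scripts to look and compute and a tool call to move; the robot and the scene stay as the last step left them, time stands still between calls to the robot, and variables do not carry over. Pictures are saved under pics/ and viewed, at most 10 in all, crops included, and the job is handed in when it is done.

Besides the shell and the picture viewer there is one more tool, called after "Emit:" by a JSON object that holds its "api" and its "payload", one argument or row to a line. drive_tool: Moves the arm, as the interface text tells. Shifts and turns lie within -1 to 1; 1 stands for 0.04 m of shift or 60 degrees of turn. Its arguments: {"type":"object","properties":{"rows":{"type":"array"},"squeeze":{"type":"number"}},"required":["rows"]}

```bash
ls; mkdir -p pics
python3 - <<'E'
from rig import bot, optics
import cv2, numpy as np
s=bot.observe(); print({k:np.round(v,3).tolist() for k,v in s.items()}, bot.tips_ahead)
for n in("top","scene"):
    im=optics.get_image(n); cv2.imwrite(f"pics/{n}0.png",im[:,:,::-1]); p=optics.camera_params(n); print(n,{k:np.round(v,3).tolist() for k,v in p.items()})
print(optics.camera_params("wrist"))
E
```

```text
pics
{'clock': 0.0, 'qpos': [-0.956, 0.359, 0.011, -0.0, -1.224, -0.288], 'joint_vel': [-0.001, -0.001, -0.0, 0.001, -0.002, -0.001], 'joint_efforts': [-0.0, -58.272, 29.304, 6.998, 0.007, -0.0], 'tool_pos': [0.217, -0.639, 0.248], 'orientation': [0.511, -3.099, -0.003], 'ft_force': [0.302, 0.71, 0.053], 'ft_torque': [-0.058, -0.001, 0.049], 'finger_force': 0.0, 'width': 0.088} 0.022
top {'fx': 584.189, 'fy': 584.189, 'cx': 327.255, 'cy': 248.402, 'dist': [0.039, 0.0, 0.0, 0.0, 0.0], 'extrinsics': [[0.015, -0.983, 0.184, 0.261], [-1.0, -0.019, -0.021, 0.022], [0.025, -0.184, -0.983, 1.517], [0.0, 0.0, 0.0, 1.0]]}
scene {'fx': 441.442, 'fy': 441.442, 'cx': 321.836, 'cy': 248.608, 'dist': [-0.015, 0.0, 0.0, 0.0, 0.0], 'extrinsics': [[-0.76, 0.564, -0.322, 0.916], [0.649, 0.661, -0.376, 0.451], [0.001, -0.495, -0.869, 1.073], [0.0, 0.0, 0.0, 1.0]]}
{'fx': 333.6395672933673, 'fy': 333.6395672933673, 'cx': 317.53539974061056, 'cy': 237.4508411393937, 'dist': array([-0.01374895,  0.        ,  0.        ,  0.        ,  0.        ]), 'mount': array([[-3.64978689e-04, -9.60586581e-01, -2.77980733e-01,
         7.43653865e-02],
       [ 9.99999320e-01, -6.58461706e-04,  9.62408565e-04,
         5.90051592e-04],
       [-1.10751642e-03, -2.77980192e-01,  9.60586168e-01,
        -1.34773276e-01],
       [ 0.00000000e+00,  0.00000000e+00,  0.00000000e+00,
         1.00000000e+00]])}
```

View pics/top0.png

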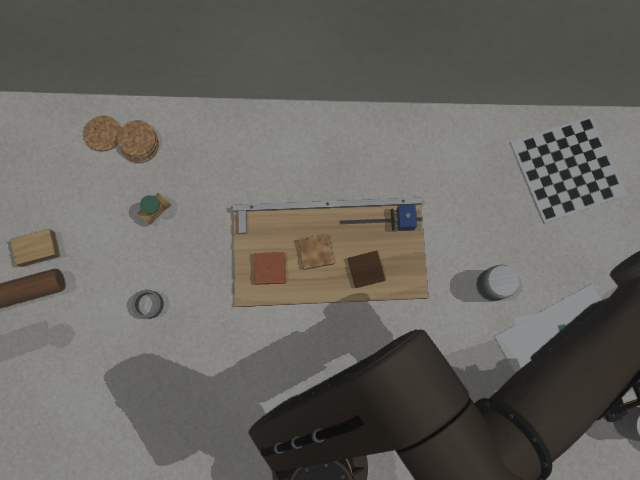

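View pics/scene0.png

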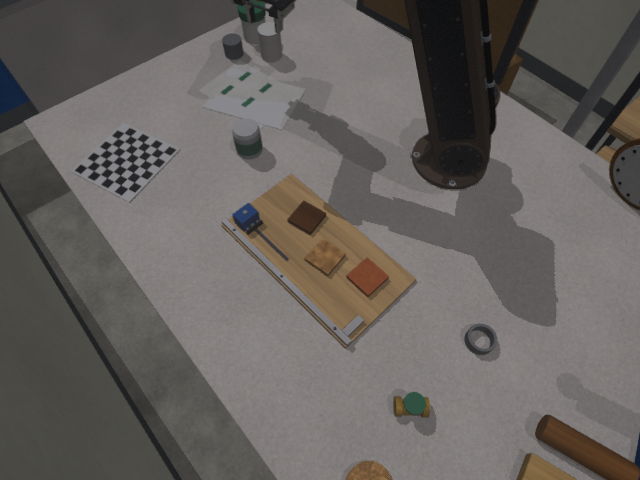

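The top view shows the board at about (233–427, 198–305). The fence is along its upper edge, the stop is at (241, 221) and the jaw at (407, 217). The tiles are terracotta (269, 267), cork (317, 251) and dark (366, 268). The scene view shows the same layout, with the jaw at (247, 216).

```bash
cat > h.py <<'E'
from rig import bot, optics
import cv2, numpy as np
from scipy.spatial.transform import Rotation as R
def cam(name):
    s=bot.observe(); im=optics.get_image(name); p=optics.camera_params(name)
    if name=="wrist":
        T=np.eye(4); T[:3,:3]=R.from_rotvec(s["orientation"]).as_matrix(); T[:3,3]=s["tool_pos"]; E=T@p["mount"]
    else: E=np.array(p["extrinsics"])
    K=np.array([[p["fx"],0,p["cx"]],[0,p["fy"],p["cy"]],[0,0,1]])
    return im,K,np.array(p["dist"]),E
def rays(uv,K,d,E):
    n=cv2.undistortPoints(np.float64(uv).reshape(-1,1,2),K,d)[:,0]
    return E[:3,3], np.c_[n,np.ones(len(n))]@E[:3,:3].T
def plane(uv,z,K,d,E):
    o,r=rays(uv,K,d,E); return o+r*((z-o[2])/r[:,2])[:,None]
def meet(uv1,c1,uv2,c2):
    a,u=rays([uv1],*c1); b,v=rays([uv2],*c2); u,v=u[0],v[0]
    t=np.linalg.lstsq(np.c_[u,-v],b-a,rcond=None)[0]; p,q=a+u*t[0],b+v*t[1]
    return (p+q)/2,np.linalg.norm(p-q)
def blobs(im,lo,hi,amin=150):
    m=cv2.inRange(cv2.cvtColor(im,cv2.COLOR_RGB2HSV),np.array(lo),np.array(hi))
    m=cv2.morphologyEx(m,cv2.MORPH_OPEN,np.ones((3,3)))
    c=cv2.findContours(m,cv2.RETR_EXTERNAL,cv2.CHAIN_APPROX_NONE)[0]
    return [k for k in sorted(c,key=cv2.contourArea,reverse=True) if cv2.contourArea(k)>amin]
E
python3 - <<'E'
from h import *
C={n:cam(n) for n in("top","scene")}
h=lambda n,u,v:(n,cv2.cvtColor(C[n][0],cv2.COLOR_RGB2HSV)[v,u].tolist())
for n,ps in dict(top=[(269,267),(317,251),(310,245),(366,268),(407,217),(290,290),(290,205),(242,221)],scene=[(367,276),(325,257),(306,217),(247,213),(300,220),(355,325)]).items():
    print([h(n,*p) for p in ps])
E
python3 - <<'E'
import cv2
a=cv2.imread("pics/top0.png")[185:320,220:440]; cv2.imwrite("pics/topc.png",cv2.resize(a,(792,486),interpolation=cv2.INTER_CUBIC))
E
```

```text
[('top', [9, 138, 113]), ('top', [16, 111, 133]), ('top', [15, 113, 122]), ('top', [12, 121, 63]), ('top', [103, 19, 95]), ('top', [17, 87, 135]), ('top', [90, 4, 132]), ('top', [90, 4, 132])]
[('scene', [9, 157, 115]), ('scene', [15, 130, 122]), ('scene', [11, 124, 64]), ('scene', [111, 105, 75]), ('scene', [12, 124, 66]), ('scene', [130, 6, 124])]
```

View pics/topc.png

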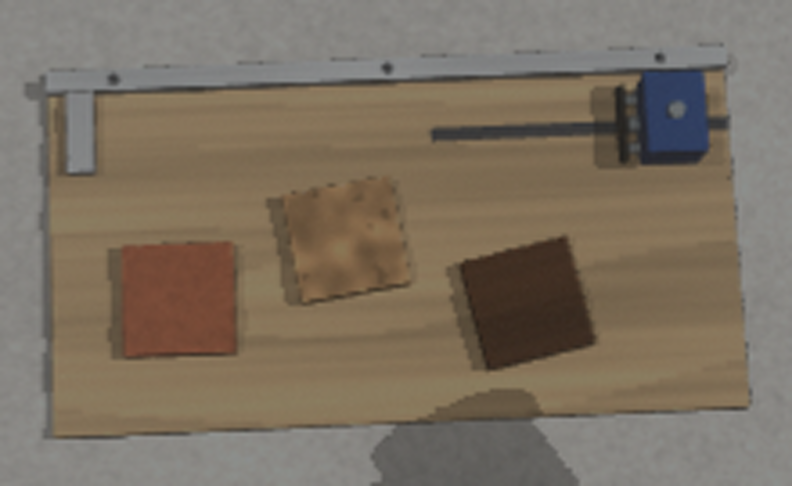

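The crop shows the fence's inner edge from about (47, 93) to (725, 68) and the stop's face at about (95, 92–172). All three tiles and the jaw are clear, with the pad at (621, 125).

Run:
```python
from h import *
np.set_printoptions(precision=4,suppress=True)
C={n:cam(n) for n in("top","scene")}; T=C["top"][1:]; S=C["scene"][1:]
f=lambda p:np.array(p)/3.6+[220,185]
P=plane(f([(47,93),(725,68),(95,92),(95,172),(52,437),(748,408)]),.026,*T); P[4:]=plane(f([(52,437),(748,408)]),.012,*T)
print(P)
d=P[1]-P[0]; print("fence angle from -y",np.degrees(np.arctan2(d[0],-d[1])))
rng=dict(c=((4,128,70),(12,255,160)),a=((5,80,30),(20,200,80)))
for k,(lo,hi) in rng.items():
    r={}
    for n in C:
        b=blobs(C[n][0],lo,hi)
        win=(233,427,230,305) if n=="top" else (280,400,190,310)
        b=[x for x in b if win[0]<x[:,0,0].mean()<win[1] and win[2]<x[:,0,1].mean()<win[3]]
        r[n]=cv2.minAreaRect(b[0]); print(k,n,r[n])
    print(meet(r["top"][0],T,r["scene"][0],S))
    q=plane(cv2.boxPoints(r["top"]),.028,*T); print(q[:,:2].tolist(),q.mean(0))
q=plane(f([(281,200),(393,178),(411,284),(303,303)]),.028,*T); print("b",q[:,:2],q.mean(0))
print("jaw pad",plane(f([(617,86),(617,160)]),.026,*T), "body top",plane(f([(642,72),(704,72),(708,152),(640,152)]),.057,*T))
```

```text
[[ 0.6356  0.2368  0.026 ]
 [ 0.6649 -0.2579  0.026 ]
 [ 0.6371  0.2022  0.026 ]
 [ 0.5776  0.1998  0.026 ]
 [ 0.3874  0.2241  0.012 ]
 [ 0.4167 -0.2733  0.012 ]]
fence angle from -y 3.389269677620958
c top ((269.0, 268.0), (30.0, 30.0), 90.0)
c scene ((367.5000305175781, 276.0000305175781), (30.405588150024414, 28.991374969482422), 45.0)
(array([0.4876, 0.1384, 0.0185]), np.float64(0.0008948150349822282))
[[0.5243138715819069, 0.17790810338815827], [0.5257907653124142, 0.10069180291378542], [0.4478272018825782, 0.09846475612534063], [0.4464939524845368, 0.17494423449068985]] [0.4861 0.138  0.028 ]
a top ((365.76153564453125, 268.7923278808594), (31.574085235595703, 31.2232608795166), 74.74488067626953)
a scene ((306.5768737792969, 217.3845977783203), (29.121761322021484, 27.735010147094727), 33.690067291259766)
(array([ 0.4906, -0.1125,  0.0151]), np.float64(0.0005632487275853039))
[[0.5166198376227222, -0.06120491819406469], [0.5397544207080238, -0.13931490869187044], [0.4604625844431471, -0.16064367293911394], [0.43783711589419416, -0.08319741318893374]] [ 0.4887 -0.1111  0.028 ]
b [[ 0.5593  0.0652]
 [ 0.5771 -0.0154]
 [ 0.4997 -0.0294]
 [ 0.4845  0.0477]] [0.5302 0.017  0.028 ]
jaw pad [[ 0.6496 -0.1785  0.026 ]
 [ 0.5942 -0.1782  0.026 ]] body top [[ 0.6523 -0.1923  0.057 ]
 [ 0.6532 -0.2369  0.057 ]
 [ 0.5944 -0.2391  0.057 ]
 [ 0.5934 -0.1905  0.057 ]]
```

Emit:
{"api": "drive_tool", "payload": {
  "rows": [
    [0.3, 0, 0, -0.2, 0, 0, 0.128],
    [0.3, 0, 0, -0.2, 0, 0, 0.128],
    [0.3, -0.42, 0.9, 0, 0, 0, 0],
    [0.3, -0.42, 0.9, 0, 0, 0, 0],
    [0.3, -0.42, 0.9, 0, 0, 0, 0],
    [0.3, -0.42, 0.9, 0, 0, 0, 0],
    [0.3, -0.42, 0.9, 0, 0, 0, 0],
    [0.3, -0.42, 0.9, 0, 0, 0, 0]
  ]
}}

```text
clock: 1.1
tool_pos: [0.3049, -0.4162, 0.2646]
orientation: [-0.092, 3.14, -0.0]
ft_force: [0.3, 0.1, -0.7]
width: 0.0298
finger_force: 0.0
```

Emit:
{"api": "drive_tool", "payload": {
  "rows": [
    [0.3, -0.42, 0.95, -0.1, 0, 0, 0],
    [0.3, -0.42, 0.95, -0.1, 0, 0, 0],
    [0.3, -0.42, 0.95, -0.1, 0, 0, 0],
    [0.3, -0.42, 0.95, -0.1, 0, 0, 0],
    [0.3, -0.42, 0.95, -0.1, 0, 0, 0],
    [0.3, -0.42, 0.95, -0.1, 0, 0, 0],
    [0.3, -0.42, 0.95, -0.1, 0, 0, 0],
    [0.3, 0, 0, 0, 0, 0, 0]
  ]
}}

```text
clock: 1.9
tool_pos: [0.408, -0.1419, 0.2934]
orientation: [-0.1, 3.138, 0.001]
ft_force: [0.2, -0.2, -0.2]
width: 0.0263
finger_force: 0.0
```

Run:
```python
from h import *
np.set_printoptions(precision=4,suppress=True)
s=bot.observe(); print(s["clock"],s["tool_pos"],s["orientation"],s["qpos"],s["ft_force"])
im,*c=cam("wrist"); cv2.imwrite("pics/w1.png",im[:,:,::-1]); np.savez("w1.npz",im=im,K=c[0],d=c[1],E=c[2])
```

```text
1.9 [ 0.408  -0.1419  0.2934] [-0.0996  3.1377  0.0007] [ 0.1252 -0.088  -0.4142 -0.0002 -1.2422 -1.6325] [ 0.2457 -0.1988 -0.2183]
```

View pics/w1.png

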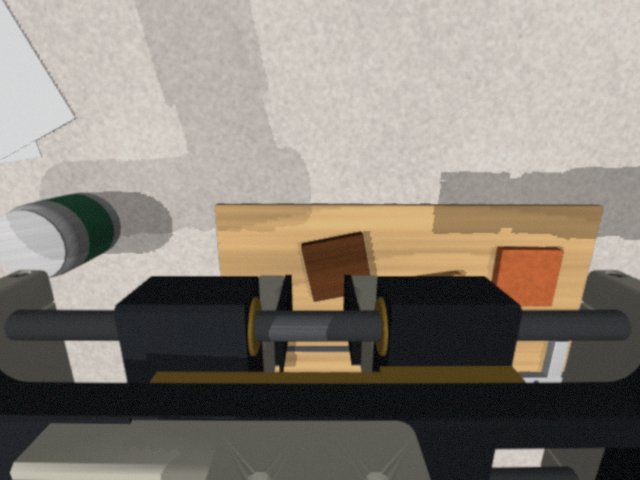

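The wrist view is mostly filled by the gripper. It shows the board's near edge at (217–600, 205), the terracotta tile's corners at (497, 248), (562, 247), (555, 306), (494, 306), and the dark tile at about (337, 267).

```bash
cat >> h.py <<'E'
psi=np.radians(3.39); ex=np.array([np.cos(psi),np.sin(psi)]); ey=np.array([-ex[1],ex[0]]); CO=np.array([.6371,.2022])
def tob(p): p=np.atleast_2d(p)[:,:2]-CO; return np.c_[p@ex,p@ey]
E
python3 - <<'E'
from h import *
np.set_printoptions(precision=4,suppress=True)
w=np.load("w1.npz"); c=(w["K"],w["d"],w["E"])
E=plane([(217,204),(600,205)],.012,*c); d=E[1]-E[0]; print("edge",tob(E),np.degrees(np.arctan2(-d[0],d[1])))
q=plane([(497,248),(562,247),(555,306),(494,306)],.028,*c); 
print("c top",tob(q)); q=plane([(302,246),(362,233),(372,289),(314,301)],.028,*c); print("a top",tob(q),tob(q).mean(0))
C=cam("top"); T=C[1:]
f=lambda p:np.array(p)/3.6+[220,185]
S=cam("scene")
# height: terracotta corner near robot/+y: wrist vs top crop pixels
print(meet((562,247),c,f((123,354)),T), meet((497,248),c,f((236,354)),T))
s=bot.observe(); print(s["clock"],tob(s["tool_pos"]),s["tool_pos"][2],s["orientation"])
E
```

```text
edge [[-0.2461 -0.4556]
 [-0.247   0.0322]] 3.493632231480243
c top [[-0.1941 -0.1011]
 [-0.1957 -0.0178]
 [-0.1126 -0.0097]
 [-0.1127 -0.0924]]
a top [[-0.196  -0.348 ]
 [-0.2132 -0.2732]
 [-0.1372 -0.2569]
 [-0.1197 -0.3328]] [-0.1665 -0.3027]
(array([0.4448, 0.175 , 0.025 ]), np.float64(0.0024207887417504073)) (array([0.4496, 0.0943, 0.021 ]), np.float64(0.0034976422859106884))
2.05 [[-0.251  -0.3331]] 0.29255438905458625 [ 0.0941 -3.1402 -0.    ]
```

Emit:
{"api": "drive_tool", "payload": {
  "rows": [
    [0.3, -0.12, 0.99, 0, 0, 0, 0],
    [0.3, -0.12, 0.99, 0, 0, 0, 0],
    [0.3, -0.12, 0.99, 0, 0, 0, 0],
    [0.3, -0.12, 0.99, 0, 0, 0, 0],
    [0.3, -0.12, 0.99, 0, 0, 0, 0],
    [0.3, -0.12, 0.99, 0, 0, 0, 0],
    [0.3, -0.12, 0.99, 0, 0, 0, 0],
    [0.3, 0, 0, 0.4, 0, 0, 0]
  ]
}}

```text
clock: 2.85
tool_pos: [0.4254, 0.1361, 0.2777]
orientation: [-0.094, 3.137, 0.003]
ft_force: [-0.2, -0.7, -0.6]
width: 0.0262
finger_force: 0.0
```

Emit:
{"api": "drive_tool", "payload": {
  "rows": [
    [0.3, 0, 0, 0.9, 0, 0, 0],
    [0.3, 0, 0, 0.9, 0, 0, 0],
    [0.3, 0, 0, 0.9, 0, 0, 0],
    [0.3, 0, 0, 0.9, 0, 0, 0],
    [0.3, 0, 0, 0.9, 0, 0, 0],
    [0.3, 0, 0, 0.7, 0, 0, 0],
    [0.3, 0, 0, 0, 0, 0, 0],
    [0.3, 0, 0, 0, 0, 0, 0]
  ]
}}

```text
clock: 3.65
tool_pos: [0.424, 0.1324, 0.0688]
orientation: [0.09, -3.139, 0.002]
ft_force: [0.5, 0.6, 0.4]
width: 0.0261
finger_force: 0.0
```

```bash
cat > st.py <<'E'
from h import *
s=bot.observe(); a=2*np.degrees(np.arctan2(*s["orientation"][[1,0]]))
f=s["ft_force"]
print("t %.2f"%s["clock"],"b",(tob(s["tool_pos"])*1e3).round(1),"z %.1f"%(s["tool_pos"][2]*1e3),"yaw %.2f"%a,"Fb",np.round([f[:2]@ex,f[:2]@ey,f[2]],1),"w %.3f"%s["width"],s["orientation"].round(3))
E
python3 st.py
```

```text
t 3.65 b [[-216.8  -57.1]] z 68.8 yaw -176.72 Fb [0.6 0.5 0.4] w 0.026 [ 9.000e-02 -3.139e+00  2.000e-03]
```

Emit:
{"api": "drive_tool", "payload": {
  "rows": [
    [0.3, 0, 0, 0.72, 0, 0, 0],
    [0.3, 0, 0, 0, 0, 0, 0],
    [0.3, -0.4, 0, 0, 0, 0, 0],
    [0.3, -0.4, 0, 0, 0, 0, 0],
    [0.3, -0.4, 0, 0, 0, 0, 0],
    [0.3, -0.4, 0, 0, 0, 0, 0],
    [0.3, -0.4, 0, 0, 0, 0, 0],
    [0.3, -0.4, 0, 0, 0, 0, 0]
  ]
}}

```text
clock: 4.45
tool_pos: [0.5209, 0.1392, 0.0422]
orientation: [-0.092, 3.139, 0.001]
ft_force: [-0.6, -0.0, -0.6]
width: 0.0264
finger_force: 0.2
```

```bash
python3 st.py
```

```text
t 4.45 b [[-119.7  -56.1]] z 42.2 yaw 183.36 Fb [-0.6  0.  -0.6] w 0.026 [-9.200e-02  3.139e+00  1.000e-03]
```

Emit:
{"api": "drive_tool", "payload": {
  "rows": [
    [0.3, -0.2, 0, 0.03, 0, 0, 0],
    [0.3, -0.2, 0, 0.03, 0, 0, 0],
    [0.3, -0.15, 0, 0, 0, 0, 0],
    [0.3, -0.08, 0, 0, 0, 0, 0],
    [0.3, -0.05, 0, 0, 0, 0, 0],
    [0.3, -0.03, 0, 0, 0, 0, 0]
  ]
}}

```text
clock: 5.05
tool_pos: [0.5476, 0.1407, 0.0374]
orientation: [0.092, -3.14, 0.0]
ft_force: [-1.7, -0.4, 1.3]
width: 0.0263
finger_force: 0.7
```

Emit:
{"api": "drive_tool", "payload": {
  "rows": [
    [0.3, -0.03, 0, 0, 0, 0, 0],
    [0.3, -0.03, 0, 0, 0, 0, 0]
  ]
}}

```text
clock: 5.25
tool_pos: [0.5501, 0.1409, 0.0374]
orientation: [0.092, -3.14, 0.0]
ft_force: [-1.4, -0.3, 0.5]
width: 0.0265
finger_force: 0.6
```

```bash
python3 st.py
```

```text
t 5.25 b [[-90.4 -56.1]] z 37.4 yaw -176.63 Fb [-1.4 -0.2  0.5] w 0.027 [ 0.092 -3.14   0.   ]
```

Creep on until the fence is felt.

Emit:
{"api": "drive_tool", "payload": {
  "rows": [
    [0.3, -0.04, 0, 0, 0, 0, 0],
    [0.3, -0.04, 0, 0, 0, 0, 0]
  ]
}}

```text
clock: 5.45
tool_pos: [0.5532, 0.1409, 0.0373]
orientation: [0.092, -3.139, 0.0]
ft_force: [-8.0, 1.0, 5.3]
width: 0.0266
finger_force: 3.6
```

Emit:
{"api": "drive_tool", "payload": {
  "rows": [
    [0.3, -0.04, 0, 0, 0, 0, 0]
  ]
}}

```text
clock: 5.55
tool_pos: [0.5533, 0.1407, 0.0371]
orientation: [0.092, -3.137, 0.001]
ft_force: [-13.2, 3.1, 9.1]
width: 0.0264
finger_force: 6.5
```

Emit:
{"api": "drive_tool", "payload": {
  "rows": [
    [0.3, -0.03, 0, 0, 0, 0, 0]
  ]
}}

```text
clock: 5.65
tool_pos: [0.5534, 0.1406, 0.0369]
orientation: [0.091, -3.135, 0.002]
ft_force: [-17.3, 5.2, 13.4]
width: 0.026
finger_force: 8.7
```

```bash
python3 st.py
```

```text
t 5.65 b [[-87.2 -56.5]] z 36.9 yaw -176.67 Fb [-16.9   6.2  13.4] w 0.026 [ 9.100e-02 -3.135e+00  2.000e-03]
```

Emit:
{"api": "drive_tool", "payload": {
  "rows": [
    [0.3, 0.35, 0, -0.02, 0, 0, 0],
    [0, 0, 0, -0.8, 0, 0, 0],
    [0, -0.38, -0.48, 0, 0, 0, 0],
    [0, -0.38, -0.48, 0, 0, 0, 0],
    [0, -0.38, -0.48, 0, 0, 0, 0],
    [0, -0.38, -0.48, 0, 0, 0, 0],
    [0, 0, 0, 0, 0, 0, 0],
    [0, 0, 0, 0, 0, 0, 0]
  ]
}}

```text
clock: 6.45
tool_pos: [0.6077, 0.0669, 0.0699]
orientation: [-0.09, 3.14, 0.0]
ft_force: [0.2, -0.2, 0.8]
width: 0.0005
finger_force: 0.0
```

```bash
python3 st.py
```

```text
t 6.45 b [[ -37.3 -133.4]] z 69.9 yaw 183.29 Fb [ 0.2 -0.2  0.8] w 0.001 [-0.09  3.14  0.  ]
```

Emit:
{"api": "drive_tool", "payload": {
  "rows": [
    [0, 0, 0, 0.8, 0, 0, 0],
    [0, 0, 0, 0, 0, 0, 0],
    [0, 0, 0.15, 0, 0, 0, 0],
    [0, 0, 0.15, 0, 0, 0, 0],
    [0, 0, 0.15, 0, 0, 0, 0],
    [0, 0, 0.1, 0, 0, 0, 0],
    [0, 0, 0.05, 0, 0, 0, 0]
  ]
}}

```text
clock: 7.15
tool_pos: [0.6062, 0.0919, 0.0388]
orientation: [-0.094, 3.139, 0.0]
ft_force: [0.3, -0.5, 1.1]
width: 0.0006
finger_force: 0.7
```

```bash
python3 st.py
```

```text
t 7.15 b [[ -37.4 -108.2]] z 38.8 yaw 183.41 Fb [ 0.2 -0.5  1.1] w 0.001 [-0.094  3.139  0.   ]
```

Emit:
{"api": "drive_tool", "payload": {
  "rows": [
    [0, 0, 0.07, 0, 0, 0, 0],
    [0, 0, 0.05, 0, 0, 0, 0],
    [0, 0, 0.04, 0, 0, 0, 0]
  ]
}}

```text
clock: 7.45
tool_pos: [0.6057, 0.0976, 0.0382]
orientation: [0.092, -3.14, 0.0]
ft_force: [0.1, -1.1, 1.2]
width: 0.0003
finger_force: 0.7
```

Emit:
{"api": "drive_tool", "payload": {
  "rows": [
    [0, 0, 0.04, 0, 0, 0, 0],
    [0, 0, 0.03, 0, 0, 0, 0]
  ]
}}

```text
clock: 7.65
tool_pos: [0.6055, 0.1004, 0.0381]
orientation: [0.092, -3.14, 0.0]
ft_force: [-0.1, -1.6, 1.5]
width: 0.0003
finger_force: 0.8
```

```bash
python3 st.py
```

```text
t 7.65 b [[-37.5 -99.7]] z 38.1 yaw -176.64 Fb [-0.2 -1.6  1.5] w 0.000 [ 0.092 -3.14   0.   ]
```

Emit:
{"api": "drive_tool", "payload": {
  "rows": [
    [0, 0, 0.04, 0, 0, 0, 0],
    [0, 0, 0.04, 0, 0, 0, 0]
  ]
}}

```text
clock: 7.85
tool_pos: [0.6053, 0.1037, 0.0382]
orientation: [0.092, -3.14, 0.0]
ft_force: [0.6, -0.8, 0.8]
width: 0.0006
finger_force: 0.7
```

Emit:
{"api": "drive_tool", "payload": {
  "rows": [
    [0, 0, 0.04, 0, 0, 0, 0],
    [0, 0, 0.03, 0, 0, 0, 0]
  ]
}}

```text
clock: 8.05
tool_pos: [0.6052, 0.1066, 0.0381]
orientation: [0.092, -3.14, 0.0]
ft_force: [0.7, -1.3, 1.3]
width: 0.0002
finger_force: 0.7
```

```bash
python3 st.py
```

```text
t 8.05 b [[-37.5 -93.6]] z 38.1 yaw -176.63 Fb [ 0.6 -1.3  1.3] w 0.000 [ 0.092 -3.14   0.   ]
```

Emit:
{"api": "drive_tool", "payload": {
  "rows": [
    [0, 0, 0.05, 0, 0, 0, 0],
    [0, 0, 0.05, 0, 0, 0, 0]
  ]
}}

```text
clock: 8.25
tool_pos: [0.6047, 0.108, 0.0382]
orientation: [0.093, -3.139, 0.005]
ft_force: [5.6, -21.7, 1.5]
width: 0.0006
finger_force: 11.3
```

Emit:
{"api": "drive_tool", "payload": {
  "rows": [
    [0, 0, 0.04, 0, 0, 0, 0],
    [0, 0, 0.04, 0, 0, 0, 0]
  ]
}}

```text
clock: 8.45
tool_pos: [0.6043, 0.1082, 0.0382]
orientation: [0.092, -3.137, 0.011]
ft_force: [8.6, -34.9, 3.1]
width: 0.0002
finger_force: 17.6
```

```bash
python3 st.py
```

```text
t 8.45 b [[-38.3 -91.8]] z 38.2 yaw -176.65 Fb [  6.5 -35.3   3.1] w 0.000 [ 0.092 -3.137  0.011]
```

Emit:
{"api": "drive_tool", "payload": {
  "rows": [
    [0, 0, -0.4, 0, 0, 0, 0],
    [0, 0, 0, -0.8, 0, 0, 0],
    [0.3, 0.76, -0.36, 0, 0, 0, 0],
    [0.3, 0.76, -0.36, 0, 0, 0, 0],
    [0.3, 0.76, -0.36, 0, 0, 0, 0],
    [0.3, 0.76, -0.36, 0, 0, 0, 0],
    [0.3, 0.76, -0.36, 0, 0, 0, 0],
    [0.3, 0, 0, 0, 0, 0, 0]
  ]
}}

```text
clock: 9.25
tool_pos: [0.454, 0.0151, 0.0699]
orientation: [0.09, -3.138, -0.001]
ft_force: [0.9, 1.1, 0.0]
width: 0.0266
finger_force: 0.0
```

```bash
python3 st.py
```

```text
t 9.25 b [[-193.9 -176. ]] z 69.9 yaw -176.73 Fb [0.9 1.1 0. ] w 0.027 [ 9.000e-02 -3.138e+00 -1.000e-03]
```

Emit:
{"api": "drive_tool", "payload": {
  "rows": [
    [0.3, 0, -0.05, 0.8, 0, 0, 0],
    [0.3, 0, 0, 0, 0, 0, 0],
    [0.3, -0.4, 0, 0, 0, 0, 0],
    [0.3, -0.4, 0, 0, 0, 0, 0],
    [0.3, -0.4, 0, 0, 0, 0, 0],
    [0.3, -0.4, 0, 0, 0, 0, 0],
    [0.3, -0.4, 0, 0, 0, 0, 0],
    [0.3, -0.2, 0, 0, 0, 0, 0]
  ]
}}

```text
clock: 10.05
tool_pos: [0.5477, 0.0205, 0.0388]
orientation: [-0.092, 3.14, 0.0]
ft_force: [-2.1, -0.6, 0.1]
width: 0.0265
finger_force: 0.4
```

Emit:
{"api": "drive_tool", "payload": {
  "rows": [
    [0.3, -0.2, 0, 0, 0, 0, 0],
    [0.3, -0.1, 0, 0, 0, 0, 0],
    [0.3, -0.06, 0, 0, 0, 0, 0]
  ]
}}

```text
clock: 10.35
tool_pos: [0.5604, 0.0209, 0.0382]
orientation: [0.092, -3.14, 0.0]
ft_force: [-0.7, -0.0, 0.4]
width: 0.0264
finger_force: 0.8
```

```bash
python3 st.py
```

```text
t 10.35 b [[ -87.3 -176.5]] z 38.2 yaw -176.64 Fb [-0.7  0.   0.4] w 0.026 [ 0.092 -3.14   0.   ]
```

Emit:
{"api": "drive_tool", "payload": {
  "rows": [
    [0.3, -0.03, 0, 0, 0, 0, 0]
  ]
}}

```text
clock: 10.45
tool_pos: [0.5606, 0.0207, 0.038]
orientation: [0.092, -3.138, 0.001]
ft_force: [-6.1, 0.3, 3.8]
width: 0.0264
finger_force: 2.9
```

Emit:
{"api": "drive_tool", "payload": {
  "rows": [
    [0.3, -0.03, 0, 0, 0, 0, 0]
  ]
}}

```text
clock: 10.55
tool_pos: [0.5606, 0.0206, 0.0379]
orientation: [0.092, -3.136, 0.001]
ft_force: [-9.1, 2.4, 6.9]
width: 0.0264
finger_force: 4.7
```

```bash
python3 st.py
```

```text
t 10.55 b [[ -87.1 -176.8]] z 37.9 yaw -176.66 Fb [-9.   2.9  6.9] w 0.026 [ 9.200e-02 -3.136e+00  1.000e-03]
```

Emit:
{"api": "drive_tool", "payload": {
  "rows": [
    [0.3, 0.35, 0, 0, 0, 0, 0],
    [0, 0, 0, -0.8, 0, 0, 0],
    [0, -0.4, -0.5, 0, 0, 0, 0],
    [0, -0.4, -0.5, 0, 0, 0, 0],
    [0, -0.4, -0.5, 0, 0, 0, 0],
    [0, -0.4, -0.5, 0, 0, 0, 0],
    [0, 0, 0, 0.8, 0, 0, 0],
    [0, 0, 0, 0, 0, 0, 0]
  ]
}}

```text
clock: 11.35
tool_pos: [0.6165, -0.0567, 0.0356]
orientation: [0.09, -3.137, 0.0]
ft_force: [-0.9, 0.9, 0.0]
width: 0.0003
finger_force: 0.0
```

```bash
python3 st.py
```

```text
t 11.35 b [[ -35.9 -257.2]] z 35.6 yaw -176.73 Fb [-0.9  0.9  0. ] w 0.000 [ 0.09  -3.137  0.   ]
```

Emit:
{"api": "drive_tool", "payload": {
  "rows": [
    [0, 0.05, 0.3, -0.05, 0, 0, 0],
    [0, 0, 0.3, 0, 0, 0, 0],
    [0, 0, 0.3, 0, 0, 0, 0],
    [0, 0, 0.3, 0, 0, 0, 0],
    [0, 0, 0.3, 0, 0, 0, 0],
    [0, 0, 0.2, 0, 0, 0, 0],
    [0, 0, 0.1, 0, 0, 0, 0],
    [0, 0, 0.1, 0, 0, 0, 0]
  ]
}}

```text
clock: 12.15
tool_pos: [0.6111, 0.0203, 0.0402]
orientation: [-0.093, 3.14, -0.0]
ft_force: [0.1, -0.3, -0.5]
width: 0.0005
finger_force: 0.4
```

```bash
python3 st.py
```

```text
t 12.15 b [[ -36.7 -180. ]] z 40.2 yaw 183.39 Fb [ 0.  -0.3 -0.5] w 0.001 [-0.093  3.14  -0.   ]
```

Emit:
{"api": "drive_tool", "payload": {
  "rows": [
    [0, 0, 0.08, 0, 0, 0, 0],
    [0, 0, 0.06, 0, 0, 0, 0]
  ]
}}

```text
clock: 12.35
tool_pos: [0.6107, 0.0254, 0.0401]
orientation: [0.092, -3.14, 0.0]
ft_force: [-0.1, -0.8, 0.8]
width: -0.0
finger_force: 0.4
```

Emit:
{"api": "drive_tool", "payload": {
  "rows": [
    [0, 0, 0.03, 0, 0, 0, 0]
  ]
}}

```text
clock: 12.45
tool_pos: [0.6107, 0.0266, 0.0401]
orientation: [0.092, -3.14, 0.0]
ft_force: [0.1, -1.2, 0.2]
width: 0.0004
finger_force: 0.3
```

```bash
python3 st.py
```

```text
t 12.45 b [[ -36.8 -173.8]] z 40.1 yaw -176.65 Fb [ 0.1 -1.2  0.2] w 0.000 [ 0.092 -3.14   0.   ]
```

Emit:
{"api": "drive_tool", "payload": {
  "rows": [
    [0, 0, 0.03, 0, 0, 0, 0]
  ]
}}

```text
clock: 12.55
tool_pos: [0.6106, 0.0276, 0.0401]
orientation: [0.092, -3.14, 0.0]
ft_force: [0.0, -3.9, 0.8]
width: 0.0002
finger_force: 1.8
```

Emit:
{"api": "drive_tool", "payload": {
  "rows": [
    [0, 0, 0.02, 0, 0, 0, 0]
  ]
}}

```text
clock: 12.65
tool_pos: [0.6101, 0.0279, 0.0401]
orientation: [0.092, -3.139, 0.001]
ft_force: [0.8, -7.8, 0.1]
width: 0.0003
finger_force: 3.7
```

```bash
python3 st.py
```

```text
t 12.65 b [[ -37.2 -172.4]] z 40.1 yaw -176.65 Fb [ 0.3 -7.9  0.1] w 0.000 [ 9.200e-02 -3.139e+00  1.000e-03]
```

Emit:
{"api": "drive_tool", "payload": {
  "rows": [
    [0, 0, -0.35, 0, 0, 0, 0],
    [0, 0, 0, -0.8, 0, 0, 0],
    [0, 0.54, -0.83, 0, 0, 0, 0],
    [0, 0.54, -0.83, 0, 0, 0, 0],
    [0, 0.54, -0.83, 0, 0, 0, 0],
    [0, 0.54, -0.83, 0, 0, 0, 0],
    [0, 0.54, -0.83, 0, 0, 0, 0],
    [0, 0.54, -0.83, 0, 0, 0, 0]
  ]
}}

```text
clock: 13.45
tool_pos: [0.4927, -0.1936, 0.0723]
orientation: [-0.092, 3.139, 0.0]
ft_force: [1.2, -0.2, 0.8]
width: 0.0007
finger_force: 0.0
```

Emit:
{"api": "drive_tool", "payload": {
  "rows": [
    [0, 0, 0, 0, 0, 0, 0],
    [0, 0, 0, 0, 0, 0, 0]
  ]
}}

```text
clock: 13.65
tool_pos: [0.4933, -0.1931, 0.0724]
orientation: [-0.088, 3.14, 0.0]
ft_force: [-0.0, -0.4, -0.7]
width: 0.0002
finger_force: 0.0
```

```bash
python3 st.py
```

```text
t 13.65 b [[-166.9 -386.1]] z 72.4 yaw 183.23 Fb [-0.1 -0.4 -0.7] w 0.000 [-0.088  3.14   0.   ]
```

Descend and push the dark tile about 75 mm along +y.

Emit:
{"api": "drive_tool", "payload": {
  "rows": [
    [0, 0, 0, 0.83, 0, 0, 0],
    [0, 0, 0, 0, 0, 0, 0],
    [0, 0, 0.45, 0, 0, 0, 0],
    [0, 0, 0.45, 0, 0, 0, 0],
    [0, 0, 0.45, 0, 0, 0, 0],
    [0, 0, 0.45, 0, 0, 0, 0],
    [0, 0, 0.45, 0, 0, 0, 0],
    [0, 0, 0.3, 0, 0, 0, 0]
  ]
}}

```text
clock: 14.45
tool_pos: [0.4883, -0.0884, 0.0398]
orientation: [-0.095, 3.14, -0.0]
ft_force: [0.7, -0.2, 0.1]
width: 0.0005
finger_force: 0.4
```

```bash
python3 st.py
python3 - <<'E'
from h import *
im=cam("top")[0]; cv2.imwrite("pics/top1.png",cv2.resize(im[185:320,220:440,::-1],(792,486),interpolation=cv2.INTER_CUBIC))
E
```

```text
t 14.45 b [[-165.7 -281.3]] z 39.8 yaw 183.47 Fb [ 0.7 -0.3  0.1] w 0.000 [-0.095  3.14  -0.   ]
```

View pics/top1.png

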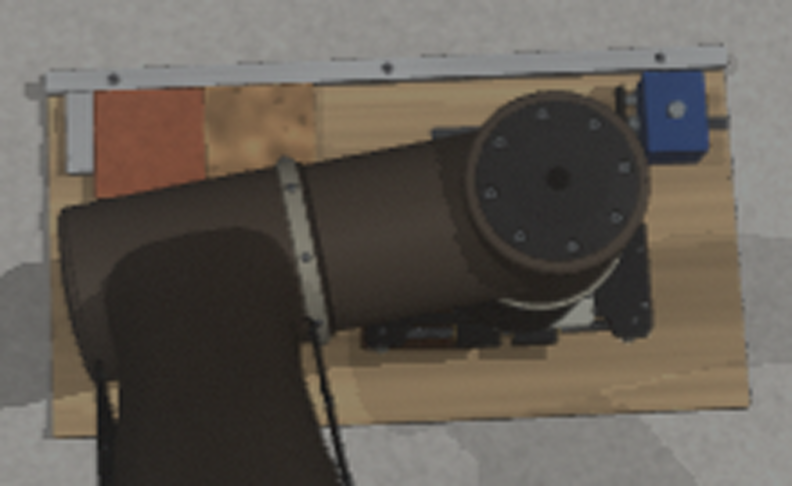

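The crop shows terracotta against the stop at (95–205) and cork beside it at (205–315), both flush to the fence. The dark tile is hidden by the arm, so I'll lift and find it in the wrist view.

Emit:
{"api": "drive_tool", "payload": {
  "rows": [
    [0, 0, -0.3, 0, 0, 0, 0],
    [0.3, 0.7, 0, -0.8, 0, 0, 0],
    [0.3, 0.8, 0.6, 0, 0, 0, 0],
    [0.3, 0, 0, 0, 0, 0, 0],
    [0.3, 0, 0, 0, 0, 0, 0]
  ]
}}

```text
clock: 15.0
tool_pos: [0.4271, -0.0818, 0.0716]
orientation: [-0.094, 3.139, 0.0]
ft_force: [-0.5, -0.2, 0.1]
width: 0.0244
finger_force: 0.0
```

```bash
python3 st.py
python3 - <<'E'
from h import *
np.set_printoptions(precision=4,suppress=True)
for n in("scene",):
    im,*c=cam(n)
    cv2.imwrite("pics/s2.png",cv2.resize(im[170:350,210:430,::-1],(733,600),interpolation=cv2.INTER_CUBIC))
    for b in blobs(im,(5,80,30),(20,200,80)):
        r=cv2.minAreaRect(b); print(r, tob(plane([r[0]],.026,*c)))
E
```

```text
t 15.00 b [[-226.4 -271.1]] z 71.6 yaw 183.41 Fb [-0.6 -0.2  0.1] w 0.024 [-0.094  3.139  0.   ]
((403.5, 18.5), (37.0, 79.0), 90.0) [[-1.0676 -0.7209]]
((323.7500305175781, 236.75003051757812), (30.405588150024414, 28.284271240234375), 45.0) [[-0.1505 -0.22  ]]
((574.8712158203125, 454.7800598144531), (98.16582489013672, 23.84087562561035), 41.583412170410156) [[-0.1595  0.5553]]
((502.41558837890625, 35.05097579956055), (10.987239837646484, 79.67228698730469), 22.01128387451172) [[-1.2627 -0.394 ]]
((624.2216186523438, 151.3762969970703), (48.08671188354492, 30.650171279907227), 87.39744567871094) [[-1.0519  0.2097]]
```

View pics/s2.png

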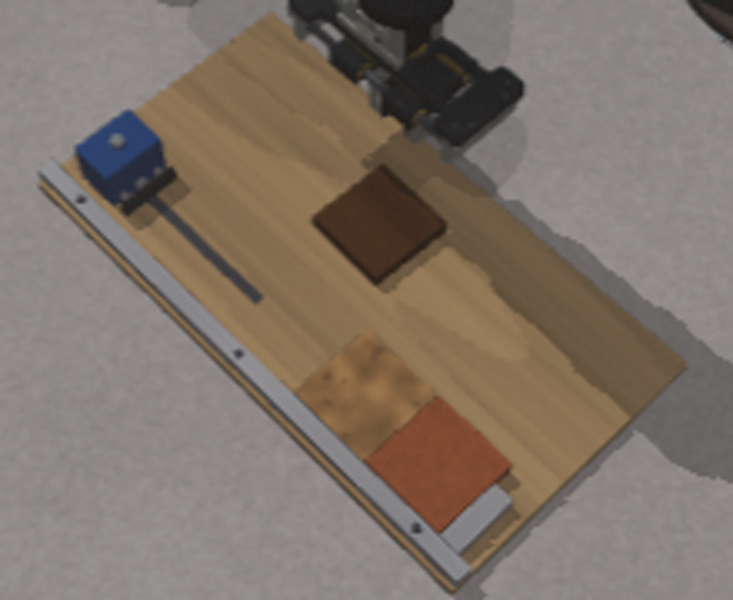

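The scene crop shows the dark tile at (380, 223), nearly square to the board and clear of the cork tile, and the jaw is untouched. I'll push it to the fence.

Emit:
{"api": "drive_tool", "payload": {
  "rows": [
    [0.3, 0, 0.56, 0, 0, 0, 0],
    [0.3, 0, 0.56, 0, 0, 0, 0],
    [0.3, 0, 0, 0.8, 0, 0, 0],
    [0.3, 0, 0, 0, 0, 0, 0],
    [0.3, -0.4, 0, 0, 0, 0, 0],
    [0.3, -0.4, 0, 0, 0, 0, 0],
    [0.3, -0.4, 0, 0, 0, 0, 0],
    [0.3, -0.4, 0, 0, 0, 0, 0]
  ]
}}

```text
clock: 15.85
tool_pos: [0.4893, -0.0339, 0.0395]
orientation: [0.091, -3.139, 0.001]
ft_force: [-1.3, 0.1, 0.5]
width: 0.0263
finger_force: 0.4
```

Emit:
{"api": "drive_tool", "payload": {
  "rows": [
    [0.3, -0.4, 0, 0, 0, 0, 0],
    [0.3, -0.4, 0, 0, 0, 0, 0],
    [0.3, -0.4, 0, 0, 0, 0, 0],
    [0.3, -0.3, 0, 0, 0, 0, 0],
    [0.3, -0.2, 0, 0, 0, 0, 0],
    [0.3, -0.1, 0, 0, 0, 0, 0],
    [0.3, -0.06, 0, 0, 0, 0, 0]
  ]
}}

```text
clock: 16.55
tool_pos: [0.5625, -0.029, 0.039]
orientation: [0.092, -3.14, 0.0]
ft_force: [-1.6, 0.4, 1.0]
width: 0.0263
finger_force: 0.6
```

```bash
python3 st.py
```

```text
t 16.55 b [[ -88.2 -226.4]] z 39.0 yaw -176.66 Fb [-1.5  0.5  1. ] w 0.026 [ 0.092 -3.14   0.   ]
```

Emit:
{"api": "drive_tool", "payload": {
  "rows": [
    [0.3, -0.04, 0, 0, 0, 0, 0]
  ]
}}

```text
clock: 16.65
tool_pos: [0.5635, -0.0288, 0.0389]
orientation: [0.092, -3.139, 0.0]
ft_force: [-4.8, -0.1, 4.0]
width: 0.0259
finger_force: 2.5
```

Emit:
{"api": "drive_tool", "payload": {
  "rows": [
    [0.3, -0.02, 0, 0, 0, 0, 0]
  ]
}}

```text
clock: 16.75
tool_pos: [0.5636, -0.0288, 0.0388]
orientation: [0.092, -3.138, 0.001]
ft_force: [-6.9, 0.3, 6.0]
width: 0.0269
finger_force: 3.3
```

Emit:
{"api": "drive_tool", "payload": {
  "rows": [
    [0.3, -0.02, 0, 0, 0, 0, 0]
  ]
}}

```text
clock: 16.85
tool_pos: [0.5636, -0.0289, 0.0388]
orientation: [0.092, -3.137, 0.001]
ft_force: [-8.9, 0.2, 7.5]
width: 0.0263
finger_force: 4.3
```

```bash
python3 st.py
```

```text
t 16.85 b [[ -87.  -226.3]] z 38.8 yaw -176.65 Fb [-8.8  0.7  7.5] w 0.026 [ 9.200e-02 -3.137e+00  1.000e-03]
```

Emit:
{"api": "drive_tool", "payload": {
  "rows": [
    [0.3, 0.35, 0, 0, 0, 0, 0],
    [0, 0, 0, -0.8, 0, 0, 0],
    [0, -0.4, -0.54, 0, 0, 0, 0],
    [0, -0.4, -0.54, 0, 0, 0, 0],
    [0, -0.4, -0.54, 0, 0, 0, 0],
    [0, -0.4, -0.54, 0, 0, 0, 0],
    [0, 0, 0, 0.8, 0, 0, 0],
    [0, 0, 0, 0, 0, 0, 0]
  ]
}}

```text
clock: 17.65
tool_pos: [0.6185, -0.1124, 0.0355]
orientation: [0.089, -3.135, -0.001]
ft_force: [-0.7, 0.1, -1.2]
width: 0.0008
finger_force: 0.0
```

Emit:
{"api": "drive_tool", "payload": {
  "rows": [
    [0, 0.04, 0.25, 0, 0, 0, 0],
    [0, 0, 0.25, 0, 0, 0, 0],
    [0, 0, 0.25, 0, 0, 0, 0],
    [0, 0, 0.2, 0, 0, 0, 0],
    [0, 0, 0.15, 0, 0, 0, 0],
    [0, 0, 0.1, 0, 0, 0, 0],
    [0, 0, 0.05, 0, 0, 0, 0]
  ]
}}

```text
clock: 18.35
tool_pos: [0.6164, -0.0615, 0.0392]
orientation: [-0.093, 3.14, 0.0]
ft_force: [1.3, -1.3, 0.4]
width: 0.0006
finger_force: 0.5
```

```bash
python3 st.py
```

```text
t 18.35 b [[ -36.3 -262. ]] z 39.2 yaw 183.39 Fb [ 1.2 -1.3  0.4] w 0.001 [-0.093  3.14   0.   ]
```

Emit:
{"api": "drive_tool", "payload": {
  "rows": [
    [0, 0, 0.1, 0, 0, 0, 0],
    [0, 0, 0.06, 0, 0, 0, 0],
    [0, 0, 0.04, 0, 0, 0, 0]
  ]
}}

```text
clock: 18.65
tool_pos: [0.6158, -0.054, 0.0389]
orientation: [0.092, -3.14, 0.0]
ft_force: [-0.2, -1.9, 1.4]
width: 0.0004
finger_force: 0.6
```

Emit:
{"api": "drive_tool", "payload": {
  "rows": [
    [0, 0, 0.03, 0, 0, 0, 0]
  ]
}}

```text
clock: 18.75
tool_pos: [0.6157, -0.0529, 0.0389]
orientation: [0.092, -3.14, 0.0]
ft_force: [-0.3, -0.3, 0.8]
width: 0.0004
finger_force: 0.5
```

```bash
python3 st.py
```

```text
t 18.75 b [[ -36.5 -253.3]] z 38.9 yaw -176.65 Fb [-0.4 -0.3  0.8] w 0.000 [ 0.092 -3.14   0.   ]
```

Emit:
{"api": "drive_tool", "payload": {
  "rows": [
    [0, 0, 0.02, 0, 0, 0, 0]
  ]
}}

```text
clock: 18.85
tool_pos: [0.6156, -0.0521, 0.0389]
orientation: [0.092, -3.14, 0.0]
ft_force: [0.0, -3.4, 0.8]
width: 0.0002
finger_force: 1.7
```

Emit:
{"api": "drive_tool", "payload": {
  "rows": [
    [0, 0, 0.01, 0, 0, 0, 0]
  ]
}}

```text
clock: 18.95
tool_pos: [0.6155, -0.052, 0.0389]
orientation: [0.092, -3.14, 0.001]
ft_force: [0.5, -5.1, 0.5]
width: 0.0005
finger_force: 2.4
```

Emit:
{"api": "drive_tool", "payload": {
  "rows": [
    [0, 0, 0.01, 0, 0, 0, 0]
  ]
}}

```text
clock: 19.05
tool_pos: [0.6154, -0.052, 0.0389]
orientation: [0.092, -3.14, 0.001]
ft_force: [-0.2, -7.5, 0.5]
width: 0.0003
finger_force: 3.7
```

```bash
python3 st.py
```

```text
t 19.05 b [[ -36.7 -252.4]] z 38.9 yaw -176.65 Fb [-0.6 -7.4  0.5] w 0.000 [ 9.20e-02 -3.14e+00  1.00e-03]
```

Emit:
{"api": "drive_tool", "payload": {
  "rows": [
    [0, 0, -0.4, 0, 0, 0, 0],
    [0, 0, 0, -0.7, 0, 0, 0],
    [0, 0, 0, -0.8, 0, 0, 0],
    [0, -0.03, -0.9, 0, 0, 0, 0],
    [0, 0, -0.9, 0, 0, 0, 0],
    [0, 0, -0.9, 0, 0, 0, 0],
    [0, 0, -0.9, 0, 0, 0, 0],
    [0, 0, -0.9, 0, 0, 0, 0]
  ]
}}

```text
clock: 19.85
tool_pos: [0.6282, -0.2489, 0.0989]
orientation: [-0.092, 3.14, 0.001]
ft_force: [0.4, -0.1, -0.2]
width: 0.0005
finger_force: 0.0
```

Emit:
{"api": "drive_tool", "payload": {
  "rows": [
    [0, 0, -0.9, 0, 0, 0, 0],
    [0, 0, 0, 0, 0, 0, 0],
    [0, 0, 0, 0, 0, 0, 0]
  ]
}}

```text
clock: 20.15
tool_pos: [0.6298, -0.2843, 0.0983]
orientation: [0.088, -3.14, -0.001]
ft_force: [0.1, -0.2, -0.1]
width: 0.0006
finger_force: 0.0
```

```bash
python3 st.py
python3 - <<'E'
from h import *
im,*c=cam("scene")
cv2.imwrite("pics/s3.png",cv2.resize(im[170:350,210:430,::-1],(733,600),interpolation=cv2.INTER_CUBIC))
E
```

```text
t 20.15 b [[ -36.1 -485.2]] z 98.3 yaw -176.78 Fb [ 0.1 -0.2 -0.1] w 0.001 [ 8.80e-02 -3.14e+00 -1.00e-03]
```

View pics/s3.png

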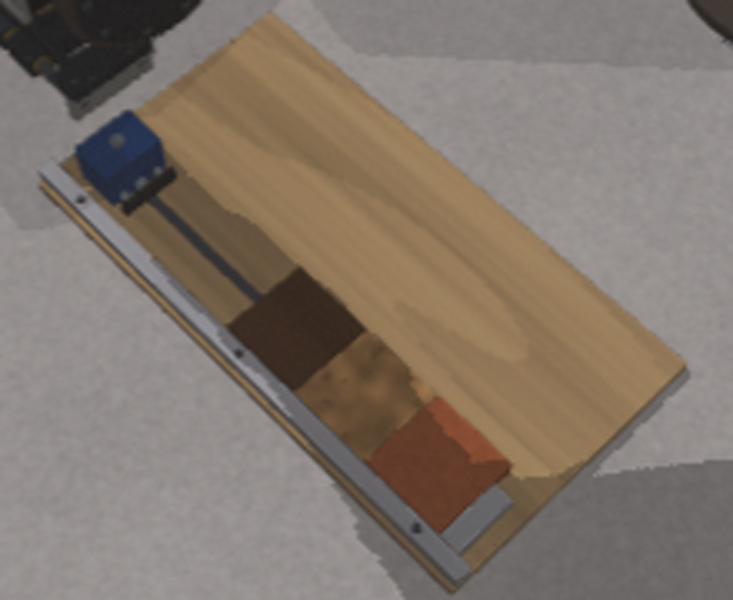

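The scene crop shows all three tiles in a tight row along the fence against the stop, with the gripper behind the jaw at (118, 140). Next I descend and push the jaw.

Emit:
{"api": "drive_tool", "payload": {
  "rows": [
    [0, 0, 0, 0.6, 0, 0, 0],
    [0, 0, 0, 0.55, 0, 0, 0],
    [0, 0, 0, 0, 0, 0, 0],
    [0, 0, 0.25, 0, 0, 0, 0],
    [0, 0, 0.25, 0, 0, 0, 0],
    [0, 0, 0.15, 0, 0, 0, 0],
    [0, 0, 0.1, 0, 0, 0, 0],
    [0, 0, 0.1, 0, 0, 0, 0]
  ]
}}

```text
clock: 21.0
tool_pos: [0.6294, -0.2499, 0.0545]
orientation: [-0.094, 3.138, -0.004]
ft_force: [1.4, -11.4, -0.6]
width: 0.0006
finger_force: 5.5
```

```bash
python3 st.py
```

```text
t 21.00 b [[ -34.5 -450.9]] z 54.5 yaw 183.43 Fb [  0.7 -11.4  -0.6] w 0.001 [-0.094  3.138 -0.004]
```

Emit:
{"api": "drive_tool", "payload": {
  "rows": [
    [0, 0, 0.3, 0, 0, 0, 0],
    [0, 0, 0.35, 0, 0, 0, 0],
    [0, 0, 0.35, 0, 0, 0, 0],
    [0, 0, 0.35, 0, 0, 0, 0],
    [0, 0, 0.35, 0, 0, 0, 0],
    [0, 0, 0.35, 0, 0, 0, 0],
    [0, 0, 0.3, 0, 0, 0, 0],
    [0, 0, 0.2, 0, 0, 0, 0]
  ]
}}

```text
clock: 21.8
tool_pos: [0.6231, -0.1479, 0.0544]
orientation: [-0.094, 3.139, -0.003]
ft_force: [0.6, -11.0, -0.3]
width: 0.0001
finger_force: 5.7
```

Emit:
{"api": "drive_tool", "payload": {
  "rows": [
    [0, 0, 0.1, 0, 0, 0, 0],
    [0, 0, 0.1, 0, 0, 0, 0],
    [0, 0, 0.02, 0, 0, 0, 0],
    [0, 0, 0.02, 0, 0, 0, 0]
  ]
}}

```text
clock: 22.2
tool_pos: [0.6225, -0.1388, 0.0544]
orientation: [-0.093, 3.139, -0.003]
ft_force: [0.9, -10.9, 0.4]
width: 0.0002
finger_force: 5.5
```

```bash
python3 st.py
```

```text
t 22.20 b [[ -34.7 -339.6]] z 54.4 yaw 183.41 Fb [  0.3 -11.    0.4] w 0.000 [-9.300e-02  3.139e+00 -3.000e-03]
```

Emit:
{"api": "drive_tool", "payload": {
  "rows": [
    [0, 0, 0.12, 0, 0, 0, 0],
    [0, 0, 0.12, 0, 0, 0, 0],
    [0, 0, 0.1, 0, 0, 0, 0],
    [0, 0, 0.06, 0, 0, 0, 0],
    [0, 0, 0.02, 0, 0, 0, 0]
  ]
}}

```text
clock: 22.7
tool_pos: [0.6215, -0.122, 0.0544]
orientation: [-0.093, 3.139, -0.003]
ft_force: [1.2, -11.2, 1.4]
width: 0.0004
finger_force: 5.5
```

Emit:
{"api": "drive_tool", "payload": {
  "rows": [
    [0, 0, 0.015, 0, 0, 0, 0]
  ]
}}

```text
clock: 22.8
tool_pos: [0.6215, -0.1215, 0.0544]
orientation: [-0.093, 3.139, -0.003]
ft_force: [0.9, -10.7, 2.1]
width: 0.0008
finger_force: 5.5
```

Emit:
{"api": "drive_tool", "payload": {
  "rows": [
    [0, 0, 0.015, 0, 0, 0, 0]
  ]
}}

```text
clock: 22.9
tool_pos: [0.6214, -0.121, 0.0544]
orientation: [-0.093, 3.139, -0.003]
ft_force: [0.9, -10.9, 1.4]
width: 0.0009
finger_force: 5.5
```

Emit:
{"api": "drive_tool", "payload": {
  "rows": [
    [0, 0, 0.015, 0, 0, 0, 0]
  ]
}}

```text
clock: 23.0
tool_pos: [0.6214, -0.1204, 0.0544]
orientation: [-0.093, 3.139, -0.003]
ft_force: [0.4, -11.3, 0.3]
width: 0.0008
finger_force: 5.5
```

Emit:
{"api": "drive_tool", "payload": {
  "rows": [
    [0, 0, 0.015, 0, 0, 0, 0]
  ]
}}

```text
clock: 23.1
tool_pos: [0.6213, -0.1198, 0.0544]
orientation: [-0.093, 3.139, -0.003]
ft_force: [1.1, -11.7, 1.4]
width: 0.0004
finger_force: 5.5
```

```bash
python3 st.py
```

```text
t 23.10 b [[ -34.8 -320.5]] z 54.4 yaw 183.39 Fb [  0.4 -11.7   1.4] w 0.000 [-9.300e-02  3.139e+00 -3.000e-03]
```

Emit:
{"api": "drive_tool", "payload": {
  "rows": [
    [0, 0, 0.015, 0, 0, 0, 0],
    [0, 0, 0.015, 0, 0, 0, 0]
  ]
}}

```text
clock: 23.3
tool_pos: [0.6213, -0.1186, 0.0544]
orientation: [-0.093, 3.139, -0.003]
ft_force: [-0.4, -10.9, 1.0]
width: 0.0006
finger_force: 5.5
```

Emit:
{"api": "drive_tool", "payload": {
  "rows": [
    [0, 0, 0.015, 0, 0, 0, 0]
  ]
}}

```text
clock: 23.4
tool_pos: [0.6212, -0.118, 0.0544]
orientation: [-0.093, 3.139, -0.003]
ft_force: [0.7, -11.1, 2.1]
width: 0.0003
finger_force: 5.5
```

Emit:
{"api": "drive_tool", "payload": {
  "rows": [
    [0, 0, 0.015, 0, 0, 0, 0]
  ]
}}

```text
clock: 23.5
tool_pos: [0.6212, -0.1174, 0.0544]
orientation: [-0.093, 3.139, -0.003]
ft_force: [1.3, -11.1, 1.0]
width: 0.0003
finger_force: 5.5
```

Emit:
{"api": "drive_tool", "payload": {
  "rows": [
    [0, 0, 0.015, 0, 0, 0, 0]
  ]
}}

```text
clock: 23.6
tool_pos: [0.6212, -0.1168, 0.0544]
orientation: [-0.093, 3.139, -0.003]
ft_force: [0.5, -10.9, 2.3]
width: 0.0004
finger_force: 5.5
```

Emit:
{"api": "drive_tool", "payload": {
  "rows": [
    [0, 0, 0.015, 0, 0, 0, 0]
  ]
}}

```text
clock: 23.7
tool_pos: [0.6211, -0.1162, 0.0544]
orientation: [-0.093, 3.139, -0.003]
ft_force: [0.1, -11.3, 1.0]
width: 0.0003
finger_force: 5.5
```

Emit:
{"api": "drive_tool", "payload": {
  "rows": [
    [0, 0, 0.015, 0, 0, 0, 0]
  ]
}}

```text
clock: 23.8
tool_pos: [0.6211, -0.1156, 0.0544]
orientation: [-0.093, 3.139, -0.003]
ft_force: [1.7, -11.0, 1.2]
width: 0.0005
finger_force: 5.5
```

Emit:
{"api": "drive_tool", "payload": {
  "rows": [
    [0, 0, 0.015, 0, 0, 0, 0]
  ]
}}

```text
clock: 23.9
tool_pos: [0.6211, -0.115, 0.0544]
orientation: [-0.093, 3.139, -0.003]
ft_force: [1.4, -11.8, 1.6]
width: 0.0002
finger_force: 5.5
```

Emit:
{"api": "drive_tool", "payload": {
  "rows": [
    [0, 0, 0.015, 0, 0, 0, 0]
  ]
}}

```text
clock: 24.0
tool_pos: [0.6211, -0.1144, 0.0544]
orientation: [-0.093, 3.139, -0.003]
ft_force: [0.5, -11.4, 0.9]
width: 0.0008
finger_force: 5.5
```

Emit:
{"api": "drive_tool", "payload": {
  "rows": [
    [0, 0, 0.015, 0, 0, 0, 0]
  ]
}}

```text
clock: 24.1
tool_pos: [0.621, -0.1138, 0.0544]
orientation: [-0.093, 3.139, -0.003]
ft_force: [0.8, -11.7, 2.5]
width: 0.0008
finger_force: 5.5
```

Emit:
{"api": "drive_tool", "payload": {
  "rows": [
    [0, 0, 0.015, 0, 0, 0, 0]
  ]
}}

```text
clock: 24.2
tool_pos: [0.621, -0.1132, 0.0544]
orientation: [-0.093, 3.139, -0.003]
ft_force: [1.3, -11.1, 1.7]
width: 0.0002
finger_force: 5.5
```

Emit:
{"api": "drive_tool", "payload": {
  "rows": [
    [0, 0, 0.015, 0, 0, 0, 0]
  ]
}}

```text
clock: 24.3
tool_pos: [0.6209, -0.1127, 0.0544]
orientation: [-0.093, 3.139, -0.003]
ft_force: [1.5, -12.0, 1.7]
width: 0.0004
finger_force: 6.2
```

Contact has begun. Finger force is clean here: 5.5 while sliding, so about 8.7 is the target.

Emit:
{"api": "drive_tool", "payload": {
  "rows": [
    [0, 0, 0.01, 0, 0, 0, 0]
  ]
}}

```text
clock: 24.4
tool_pos: [0.6209, -0.1124, 0.0544]
orientation: [-0.093, 3.139, -0.004]
ft_force: [1.4, -11.7, 1.3]
width: 0.0003
finger_force: 6.4
```

Emit:
{"api": "drive_tool", "payload": {
  "rows": [
    [0, 0, 0.01, 0, 0, 0, 0]
  ]
}}

```text
clock: 24.5
tool_pos: [0.6209, -0.1122, 0.0544]
orientation: [-0.093, 3.139, -0.004]
ft_force: [1.7, -12.5, 0.0]
width: 0.0004
finger_force: 6.7
```

Emit:
{"api": "drive_tool", "payload": {
  "rows": [
    [0, 0, 0.01, 0, 0, 0, 0]
  ]
}}

```text
clock: 24.6
tool_pos: [0.6209, -0.1119, 0.0544]
orientation: [-0.093, 3.139, -0.004]
ft_force: [1.0, -13.8, 1.0]
width: 0.0003
finger_force: 7.0
```

Emit:
{"api": "drive_tool", "payload": {
  "rows": [
    [0, 0, 0.01, 0, 0, 0, 0]
  ]
}}

```text
clock: 24.7
tool_pos: [0.6208, -0.1116, 0.0544]
orientation: [-0.093, 3.139, -0.004]
ft_force: [1.4, -14.7, 1.5]
width: 0.0005
finger_force: 7.3
```

Emit:
{"api": "drive_tool", "payload": {
  "rows": [
    [0, 0, 0.01, 0, 0, 0, 0]
  ]
}}

```text
clock: 24.8
tool_pos: [0.6208, -0.1113, 0.0544]
orientation: [-0.093, 3.139, -0.004]
ft_force: [1.9, -14.8, 0.5]
width: 0.0003
finger_force: 7.6
```

Emit:
{"api": "drive_tool", "payload": {
  "rows": [
    [0, 0, 0.01, 0, 0, 0, 0]
  ]
}}

```text
clock: 24.9
tool_pos: [0.6208, -0.111, 0.0544]
orientation: [-0.093, 3.139, -0.004]
ft_force: [1.4, -16.1, 0.4]
width: 0.0002
finger_force: 8.0
```

Emit:
{"api": "drive_tool", "payload": {
  "rows": [
    [0, 0, 0.01, 0, 0, 0, 0]
  ]
}}

```text
clock: 25.0
tool_pos: [0.6208, -0.1107, 0.0544]
orientation: [-0.093, 3.139, -0.005]
ft_force: [2.6, -16.8, 0.6]
width: 0.0003
finger_force: 8.3
```

Emit:
{"api": "drive_tool", "payload": {
  "rows": [
    [0, 0, 0.008, 0, 0, 0, 0]
  ]
}}

```text
clock: 25.1
tool_pos: [0.6208, -0.1105, 0.0544]
orientation: [-0.093, 3.139, -0.005]
ft_force: [2.6, -16.5, 0.6]
width: 0.0003
finger_force: 8.5
```

Emit:
{"api": "drive_tool", "payload": {
  "rows": [
    [0, 0, 0.005, 0, 0, 0, 0]
  ]
}}

```text
clock: 25.2
tool_pos: [0.6208, -0.1104, 0.0544]
orientation: [-0.093, 3.139, -0.005]
ft_force: [1.6, -17.6, 0.7]
width: 0.0003
finger_force: 8.6
```

Emit:
{"api": "drive_tool", "payload": {
  "rows": [
    [0, 0, 0, 0, 0, 0, 0]
  ]
}}

```text
clock: 25.3
tool_pos: [0.6208, -0.1104, 0.0544]
orientation: [-0.093, 3.139, -0.005]
ft_force: [2.4, -17.1, 0.6]
width: -0.0001
finger_force: 8.4
```

The push is about 6.3 N above sliding. Now I back straight off, lift clear and check.

Emit:
{"api": "drive_tool", "payload": {
  "rows": [
    [0, 0, -0.1, 0, 0, 0, 0],
    [0, 0, -0.3, 0, 0, 0, 0],
    [0, 0, -0.5, 0, 0, 0, 0],
    [0, 0, 0, -0.9, 0, 0, 0],
    [0, 0, 0, -0.9, 0, 0, 0],
    [0, 0.5, -0.8, -0.9, 0, 0, 0],
    [0, 0.5, -0.8, -0.9, 0, 0, 0],
    [0, 0.5, -0.8, 0, 0, 0, 0]
  ]
}}

```text
clock: 26.1
tool_pos: [0.5717, -0.2418, 0.2002]
orientation: [-0.096, 3.131, -0.004]
ft_force: [0.5, -0.5, 0.4]
width: 0.0006
finger_force: 0.0
```

Emit:
{"api": "drive_tool", "payload": {
  "rows": [
    [0, 0.5, -0.8, 0, 0, 0, 0],
    [0, 0.5, -0.8, 0, 0, 0, 0],
    [0, 0, 0, 0, 0, 0, 0],
    [0, 0, 0, 0, 0, 0, 0]
  ]
}}

```text
clock: 26.5
tool_pos: [0.5329, -0.3073, 0.1943]
orientation: [-0.089, 3.14, 0.0]
ft_force: [1.2, 1.1, 0.1]
width: 0.0003
finger_force: 0.0
```

```bash
python3 st.py
python3 - <<'E'
from h import *
a,b=[cv2.resize(cam(n)[0][v[0]:v[0]+150,v[1]:v[1]+200,::-1],(400,300),interpolation=cv2.INTER_CUBIC) for n,v in (("scene",(190,210)),("top",(180,230)))]
cv2.imwrite("pics/end.png",np.hstack([a,b]))
E
```

```text
t 26.50 b [[-134.2 -502.5]] z 194.3 yaw 183.26 Fb [1.3 1.  0.1] w 0.000 [-0.089  3.14   0.   ]
```

View pics/end.png

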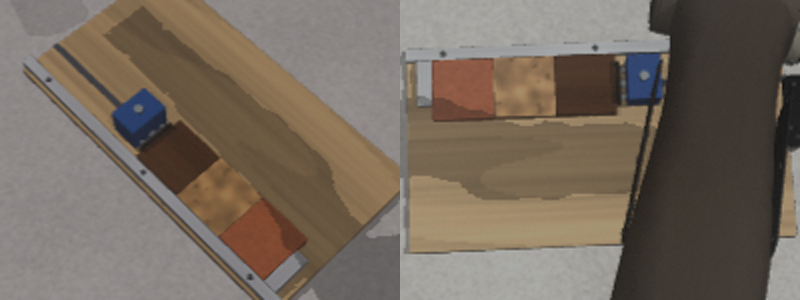

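Both views show the row tight along the fence and against the stop, with the jaw's pad on the dark tile and the robot clear.

```bash
python3 -c "
from rig import bot
print(bot.sign_off())"
```

```text
the job is handed in; nothing more can be done
None
```

The job is handed in: the three tiles sit in one tight row along the fence and against the end stop, and the jaw was left with its pad pressing at about 6.3 N; one earlier nudge pressed the terracotta tile, alone, against the stop with about 35 N.

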